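# Hold the viewing lamp on with its key

## Task

Bring the conical flask in front of the light block by swinging the carousel a quarter turn by its steel post, until the plate clicks into its notch there. Then take the key with the rectangular head out of the stand, push it all the way into the key switch (its pins are sticky, so rock the key a little if it stalls), turn it a quarter turn clockwise and finish while holding it turned, since it springs back when let go. Keep the glassware upright and in its seats, and leave the round-headed key and everything else on the bench alone.

Things in the scene. Friction and masses are not known exactly. Their poses are not given: they have to be found in the camera images.
- viewer: Fixed black base of the carousel, a disc of 216 mm diameter, 14 mm thick, on the bench. Origin: on the bench under the carousel's axis; z up. Its +x points from the axis to the light block, a black block 30 mm deep (x 133 to 163 mm), 75 mm wide, 114 mm tall that stands on the base.
- carousel (a joint): Angle (rad) of the aluminium plate (210 mm diameter, top 35 mm above the bench) on the viewer's axis; 0 at the start, + anticlockwise from above, stops at +-1.75. Three seats (8 mm rims) 70 mm from the axis, at 0 on the viewer's +x (by the light), +y, -y. Notches at 0, +1.571, -1.571 draw it in over 0.07 rad; leaving or entering takes 6 N at the post; else light friction.
- post_top (a point): Centre of the top end of the carousel's upright steel post (the only handle), 14 mm diameter, 60 mm tall from the plate to this point, which lies 95 mm above the bench and 85 mm from the axis. At carousel angle 0 the post stands at the viewer's -x, a quarter turn from each side seat. Nothing stands within 75 mm of the post on the plate.
- lamp_spot (a point): Point fixed in the viewer, 70 mm from the axis towards the light block, 35 mm above the bench: where the centre of the flask's foot must be. It lies on a notch of the carousel.
- flask: Conical glass flask with a cylindrical cap, 62 mm foot diameter, 112 mm tall, 0.15 kg, loose in one of the two side seats (the viewer's +y or -y, it varies) with about 1.5 mm play. Origin: centre of its underside, z up.
- key: The key to use, upright in a stand slot. Black rectangular head 10 mm thick (its x), 30 mm wide (y), 36 mm tall (z 49 to 85 mm); round neck 5 mm diameter (z 32 to 50 mm); flat steel blade 4 mm (x) by 14 mm (y), z 0 to 32 mm, rounded tip. Same after a half turn about z, so either way round fits. Origin: centre of the blade's tip, z up the key. 50 g.
- spare: Another key, not to be used: black disc head of 32 mm diameter, 10 mm thick, round shank. Stands in the other slot of the same stand. Origin: its lower tip, z up.
- keystand: Fixed dark wooden block, 46 mm (x) by 130 mm (y) by 50 mm tall, with two upright slots 68 mm apart along y, 40 mm deep; the keys stand in them with their heads about 9 mm above the block and their wide side along the block's y. Which key is in which slot varies. Origin: centre of its underside.
- keyswitch: Fixed grey key switch box, 100 by 100 mm, 75 mm tall, aluminium face on top. Origin: centre of its underside, z up. The key's wide side (key y) must lie along the box's y to go in.
- keyhole (a point): Slot centre in the switch's top face, 75 mm above the bench. Slot 16.4 mm (box y) by 6.4 mm (box x) through the 6 mm face, 15.6 by 5.2 mm in the barrel below. The key's tip stops 41 mm below the face, its head then 8 mm above it. Spring pins met at about 13 and 25 mm deep resist with 5 to 12 N each. The key turns only within 3 mm of the bottom; once turned the face keeps it in.
- barrel (a joint): Angle (rad) of the key switch's barrel: 0 at rest, grows to its stop at 1.571 as the key is turned clockwise seen from above. A spring turns it back: 0.05 N m at 0, 0.17 N m at the quarter turn. The key has about 0.1 rad of play in the barrel.
- jar_a: Glass jar with black lid, 62 mm diameter, 85 mm tall, loose in the side seat of the carousel across from the flask. Origin: centre of its underside.
- jar_b: Glass jar like jar_a, in the seat that stands before the light at the start.
- dishes: Bystander: stack of clear dishes, 75 mm diameter, 41 mm tall. Origin under its centre.
- bottle: Bystander: glass bottle with blue cap, 64 mm diameter, 150 mm tall. Origin under its centre.
- bigjar: Bystander: amber jar 84 mm diameter, 130 mm tall. Origin under its centre.
- band: Bystander: steel jar band (ring) 70 mm diameter, 12 mm tall. Origin under its centre.
- brush: Bystander: brush 160 mm long lying on the bench.
- beaker: Bystander: clear beaker 70 mm diameter, 85 mm tall. Origin under its centre.

How it is judged:
By the outcome, as a careful person would: the job done as asked, in the order asked, and still so for the second after the job is handed in, while the arm keeps its last pose, push and grip.
It also fails if it takes over 72 s, if anything falls off the work surface, if the arm or the gripper's body presses on something with over 40 N, if the wrist force passes 120 N, or if a joint passes its speed limit or range.

## Robot

A 6-joint arm with a two-finger parallel gripper is mounted at the origin on the work surface. World frame = base frame: x ahead of the robot, y to its left, z up, the work surface at z = 0. Lengths are in m, angles in rad, forces in N, time in s.
With the tool pointing down it reaches from about 0.25 to 0.775 m from the base axis. Payload 4 kg.
Tool frame: the origin (TCP) lies between the finger pads; the fingertips stand 14 mm ahead of it and the grasp point (between the pads) lies 5 mm behind it (tip_reach is the distance from the TCP to the fingertips, in m); z points along the fingers, y is the line along which they close (so a half turn about z gives the same grasp; the last joint's range is limited). The gripper opens to 94 mm and grips with 3 to 60 N. Pads are 16 mm wide; open, the fingers measure 119 mm over their backs; the gripper's body (75 mm by 177 mm) begins 78 mm behind the grasp point.
Start: joints at [1.08, 0.087, 1.371, -0, 1.684, -0.103], TCP at [0.208, 0.509, 0.22] pointing down, gripper open.
Joint ranges: [-3.1, 3.1], [-0.76, 2.03], [0.27, 2.55], [-1.08, 4.22], [0.17, 2.65], [-2.57, 2.57]. Speed limits (rad/s): [2.79, 2.79, 3.14, 3.14, 3.14, 3.14].

## Interface

Orientations are given as [roll, pitch, yaw] about the fixed x, y, z axes, in that order (R = Rz(yaw) Ry(pitch) Rx(roll)).
In Python, from bench import * gives the robot as it stands. The module is installed in compiled form; this text tells all that it offers.
- The arm moves only by the tool servo_tool, never from a script. Its argument "targets" is a list of rows, each a list of 4 numbers: the shift along the tool's x, y, z in cm, then the turn about the tool's z in degrees. A call has 1 to 8 rows; each row is the pose to reach, as a shift and turn from the pose commanded when the call began, along the tool's axes at that moment; what a row does not reach only later rows make up. A row lasts 1/8 s, in which the tool goes at most 62.5 mm and 10.7 degrees, less where a joint would pass 70% of its speed; a pose out of reach is approached as far as the arm can. A call with a gripper value outside its range is refused whole. "claw" is the closure in counts, from 0 (fully open) to 255 (shut), set as the call begins (left out, the last holds). The fingers move at their own pace and stop on an object; the grip force is fixed at half the most. Time passes only in rows, so rows that repeat a pose let the fingers close. It gives the time, the measured TCP pose, the force, the opening and the grip force at its end, in the units of the state.
- get_obs(): the state, without advancing time (a new reading comes with each control period).
- snapshot(name): name is "side" or "top"; returns the picture (420x560x3 uint8, blue, green, red); there is no depth.
- camera_model(name): a dict with "camera_matrix" (3x3 intrinsics, pixels), "camera_from_world" (4x4, takes a point from world to camera coordinates). Camera axes: x right, y up, looking along -z (the intrinsics and any distortion apply to the point x, -y, -z); pixel columns grow to the right and rows downward; lengths in m; the calibration is good to about 2 mm. A picture is of the moment at which its call begins. camera_model takes no time and is no camera call.
- close_job(): hands the job in; it is judged then, once.
The state is a dict: "time": time; "joint_positions": joint angles; "qvel": joint speeds; "joint_torque": joint torques, N m; "tool_pos": TCP position; "ee_rot": TCP orientation; "wrist_force": force on the tool from outside, world axes, zero at the start; "wrist_torque": the same for the moment, N m; "width": finger opening in m; "finger_force": force on a finger pad.
Only numpy, scipy, OpenCV 4.12 (cv2) and the standard library are available. Lean on these libraries where they do the work, as an engineer would, in place of code of your own. Each camera call takes 0.05 s, during which the arm holds its last target. There are 200 camera calls.

## Working session

There is one attempt and no reset: what is moved stays moved. The work goes in short steps, Python scripts to look and compute and a tool call to move; the robot and the scene stay as the last step left them, time stands still between calls to the robot, and variables do not carry over. Pictures are saved under pics/ and viewed, at most 10 in all, crops included, and the job is handed in when it is done.

Besides the shell and the picture viewer there is one more tool, called after "Emit:" as name(argument=value, ...), one argument or row to a line, values as JSON. servo_tool: Moves the arm, as the interface text tells. Its arguments: {"type":"object","properties":{"targets":{"type":"array"},"claw":{"type":"number"}},"required":["targets"]}

```bash
mkdir -p pics; python3 - <<'E'
from bench import *
import cv2,numpy as np
for n in("side","top"):
    cv2.imwrite(f"pics/{n}0.png",snapshot(n))
    m=camera_model(n);print(n,{k:(np.round(v,4).tolist() if hasattr(v,'__len__') else v) for k,v in m.items()})
print(get_obs())
E
```

```text
side {'camera_matrix': [[410.8964, 0.0, 273.6467], [0.0, 410.8964, 212.3963], [0.0, 0.0, 1.0]], 'camera_from_world': [[0.9998, -0.0174, 0.0072, -0.5168], [0.006, 0.659, 0.7521, -0.0876], [-0.0178, -0.7519, 0.659, -1.3858], [0.0, 0.0, 0.0, 1.0]]}
top {'camera_matrix': [[461.7823, 0.0, 282.4572], [0.0, 461.7823, 214.3636], [0.0, 0.0, 1.0]], 'camera_from_world': [[0.0015, -1.0, 0.0084, 0.0165], [0.9799, 0.0032, 0.1993, -0.5332], [-0.1993, 0.0079, 0.9799, -1.2835], [0.0, 0.0, 0.0, 1.0]]}
{'time': 0.1, 'joint_positions': array([ 1.07991551e+00,  8.78738882e-02,  1.37208074e+00,  5.02572393e-05,
        1.68360144e+00, -1.03124618e-01]), 'qvel': array([-0.00022257, -0.00118152, -0.00417153,  0.00026891, -0.00032167,
        0.00019424]), 'joint_torque': array([ 2.31843464e-03, -3.41250193e+01, -3.03302729e+01,  7.20726396e-02,
        3.03134252e-02, -1.10941357e-04]), 'tool_pos': array([0.20774473, 0.50875935, 0.21843649]), 'ee_rot': array([-3.13964481e+00, -2.51800891e-04,  2.75384182e+00]), 'wrist_force': array([-0.52158266, -0.65925405, -1.09087499]), 'wrist_torque': array([-0.00316986,  0.0415038 ,  0.05475739]), 'finger_force': 0.0, 'width': 0.09401932799138094}
```

View pics/side0.png

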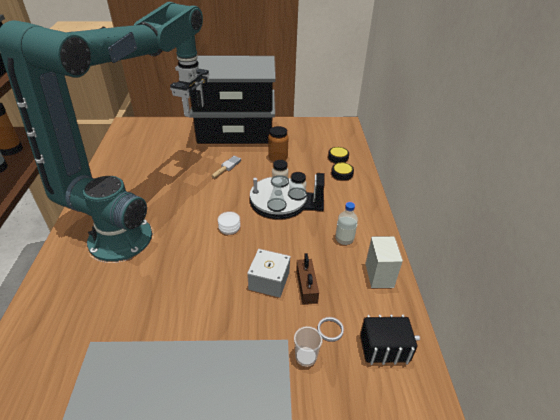

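View pics/top0.png

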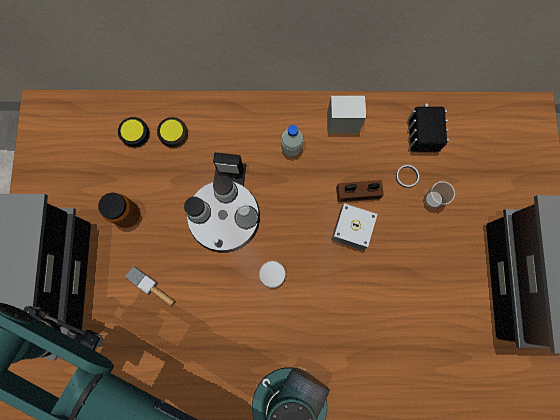

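The carousel is around (222,215) in the top view, with its post at (218,243), the light at (228,162) and the flask on the right at (245,215). The switch is at (356,226) and the stand at (360,190). I'll zoom in on these next.

```bash
python3 - <<'E'
import cv2,numpy as np
t=cv2.imread("pics/top0.png");s=cv2.imread("pics/side0.png")
def c(im,x,y,w=100,h=75):return cv2.resize(im[y:y+h,x:x+w],(400,300),interpolation=cv2.INTER_CUBIC)
g=np.vstack([np.hstack([c(t,175,180),c(t,310,175)]),np.hstack([c(s,235,155),c(s,240,240)])])
cv2.imwrite("pics/z0.png",g)
E
```

```text
(no output)
```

View pics/z0.png

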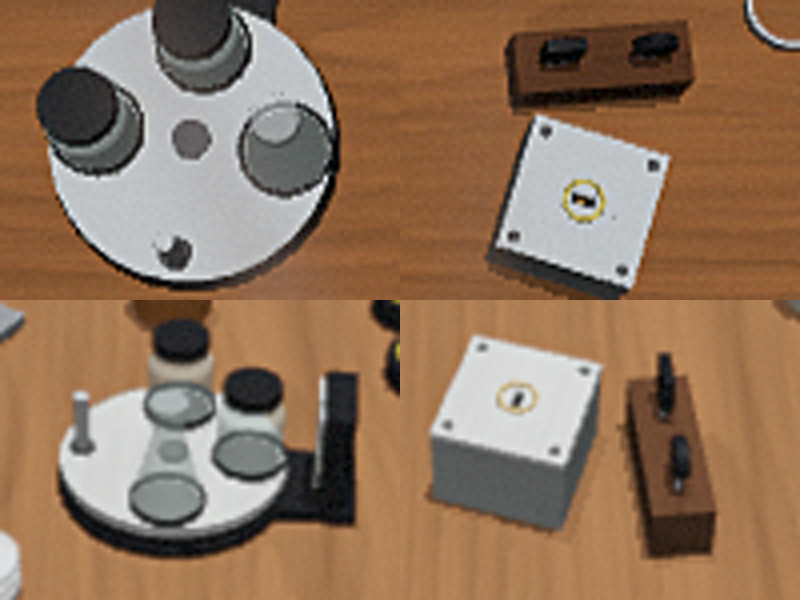

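The flask is on the viewer's -y side, so the carousel has to turn +90°. The rectangular key is the left one in the top view, which is +y. I'll triangulate these from the zoomed pixels.

```bash
cat > h.py <<'E'
from bench import *
import numpy as np,cv2
M={n:camera_model(n) for n in("side","top")}
def ray(n,u,v):
    K=np.array(M[n]["camera_matrix"]);T=np.array(M[n]["camera_from_world"])
    p=np.linalg.solve(K,[u,v,1]);d=T[:3,:3].T@np.array([p[0],-p[1],-p[2]]);return -T[:3,:3].T@T[:3,3],d/np.linalg.norm(d)
def onz(n,u,v,z):
    c,d=ray(n,u,v);return c+d*(z-c[2])/d[2]
def tri(a,b):
    A=0;r=0
    for n,(u,v) in(("top",a),("side",b)):
        c,d=ray(n,u,v);P=np.eye(3)-np.outer(d,d);A=A+P;r=r+P@c
    return np.linalg.solve(A,r)
def proj(n,X):
    K=np.array(M[n]["camera_matrix"]);T=np.array(M[n]["camera_from_world"])
    p=T[:3,:3]@np.array(X)+T[:3,3];q=K@[p[0],-p[1],-p[2]];return q[:2]/q[2]
def rel(p,yaw=None):
    "shift in tool axes (cm) and turn (deg) to bring TCP to p (world) with yaw deg"
    o=get_obs();y=o["ee_rot"][2];d=np.array(p)-o["tool_pos"]
    s=np.array([d@[np.cos(y),np.sin(y),0],d@[np.sin(y),-np.cos(y),0],-d[2]])*100
    return s.round(2),None if yaw is None else round((np.degrees(y)-yaw+180)%360-180,1)
E
python3 - <<'E'
from h import *
np.set_printoptions(precision=4,suppress=True)
T=lambda x,y:(310+(x-400)/4,175+y/4); S=lambda x,y:(240+(x-400)/4,240+(y-300)/4)
C=lambda x,y:(175+x/4,180+y/4); D=lambda x,y:(235+x/4,155+(y-300)/4)
print("hub",onz("top",*C(192,139),.035),onz("side",*D(173,450),.035))
print("plate L/R/T/B top",*[onz("top",*C(*p),.035) for p in((50,150),(337,140),(187,282))])
print("post side",onz("side",*D(80,395),.095),"top base",onz("top",*C(172,258),.035),"top top",onz("top",*C(187,245),.095))
a=[onz("top",*T(*p),.075) for p in((546,131),(653,166),(622,270),(514,236))]
b=[onz("side",*S(*p),.075) for p in((482,347),(585,371),(555,451),(448,424))]
for q in(a,b):
    q=np.array(q);print("sw",q.mean(0));e=q[0]-q[1]
    for i in range(4):
        e=q[i]-q[(i+1)%4];print(np.degrees(np.arctan2(e[1],e[0])),np.linalg.norm(e))
print("slot",onz("top",*T(583,200),.075),onz("side",*S(517,399),.075))
print("keytops",onz("top",*T(563,46),.095),onz("top",*T(655,40),.091),onz("side",*S(666,357),.095),onz("side",*S(680,440),.091))
print("stand top corners",*[onz("top",*T(*p),.05) for p in((512,33),(688,22),(692,80),(512,95))])
print(*[onz("side",*S(*p),.05) for p in((627,384),(687,376),(715,515),(650,520))])
E
```

```text
hub [0.5352 0.192  0.035 ] [0.5372 0.1999 0.035 ]
plate L/R/T/B top [0.5267 0.2956 0.035 ] [0.5348 0.0858 0.035 ] [0.4299 0.1928 0.035 ]
post side [0.4524 0.2049 0.095 ] top base [0.4473 0.2041 0.035 ] top top [0.4483 0.1861 0.095 ]
sw [ 0.4984 -0.1907  0.075 ]
71.53367180687715 0.07978318472064586
-18.274603414769015 0.07874193223726964
-107.61980180178081 0.07933204318307112
162.0522349765918 0.07991682685444268
sw [ 0.5006 -0.188   0.075 ]
161.8032148219563 0.08087937356888167
72.26105437234932 0.08003408293535477
-18.687807912886818 0.08068519459026971
-107.59260116400804 0.07934447843238798
slot [ 0.4987 -0.1902  0.075 ] [ 0.5002 -0.1897  0.075 ]
keytops [ 0.6062 -0.1759  0.095 ] [ 0.612  -0.2424  0.091 ] [ 0.6099 -0.1678  0.095 ] [ 0.6141 -0.2433  0.091 ]
stand top corners [ 0.628  -0.1458  0.05  ] [ 0.6369 -0.276   0.05  ] [ 0.5929 -0.2772  0.05  ] [ 0.5811 -0.1447  0.05  ]
[ 0.5841 -0.1534  0.05  ] [ 0.6304 -0.1458  0.05  ] [ 0.6386 -0.2772  0.05  ] [ 0.5926 -0.281   0.05  ]
```

```bash
python3 -c "
from h import *
print(rel([.451,.203,.16],-6))"
```

```text
(array([-34.08, -19.11,   5.84]), np.float64(163.8))
```

Emit:
servo_tool(
  targets=[
    [-4,-2.2,0,10],
    [-8.5,-4.8,0,20],
    [-13,-7.3,0,30],
    [-17.5,-9.8,0,40],
    [-22,-12.3,0,50],
    [-26.5,-14.8,0,60],
    [-30.5,-17,0,70],
    [-34,-19,2,80],
  ],
  claw=130,
)

```text
time: 1.1
tool_pos: [0.4526, 0.2035, 0.2006]
ee_rot: [3.139, -0.002, 1.351]
wrist_force: [0.6, 0.5, 0.6]
width: 0.0464
finger_force: 0.0
```

Emit:
servo_tool(
  targets=[
    [0,0,0,10.5],
    [0,0,0,21],
    [0,0,0,31.5],
    [0,0,0,42],
    [0,0,0,52.5],
    [0,0,0,63],
    [0,0,0,73.5],
    [0,0,0,83.8],
  ],
)

```text
time: 2.1
tool_pos: [0.4506, 0.2046, 0.1989]
ee_rot: [3.141, 0.001, -0.111]
wrist_force: [0.5, 0.4, -0.1]
width: 0.0463
finger_force: 0.0
```

```bash
python3 - <<'E'
from h import *
o=get_obs();print(o["time"],o["tool_pos"],np.degrees(o["ee_rot"]),o["width"],np.degrees(o["joint_positions"][5]))
print(rel([.451,.203,.078],-6))
a=snapshot("top")[170:260,170:290];b=snapshot("side")[125:215,220:340]
cv2.imwrite("pics/a1.png",np.hstack([cv2.resize(q,(400,300),interpolation=cv2.INTER_CUBIC) for q in(a,b)]))
E
```

```text
2.1 [0.45056622 0.20460108 0.19886095] [ 1.79975985e+02  6.46465533e-02 -6.36048754e+00] 0.046285918259196354 114.2125046854011
(array([ 0.06,  0.15, 12.09]), np.float64(-0.4))
```

View pics/a1.png

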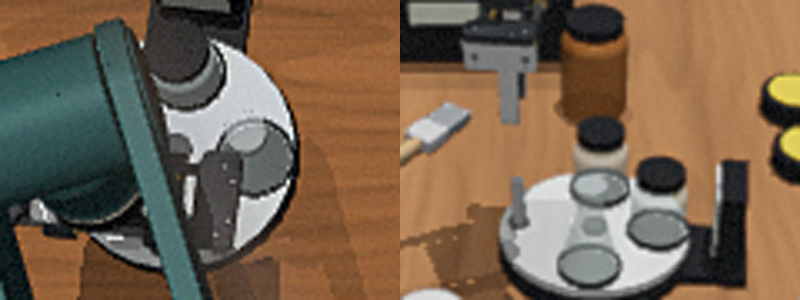

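Side view: the finger at (510,95) sits directly above the post top at (517,180), so I'll descend.

Emit:
servo_tool(
  targets=[
    [0,0.1,3,0],
    [0,0.1,6,0],
    [0,0.1,8.5,0],
    [0,0.1,10.5,0],
    [0,0.1,12,0],
    [0,0.1,12,0],
  ],
)

```text
time: 2.95
tool_pos: [0.4498, 0.2034, 0.0781]
ee_rot: [3.14, 0.003, -0.104]
wrist_force: [0.7, -0.2, 1.1]
width: 0.0461
finger_force: 0.0
```

Emit:
servo_tool(
  targets=[
    [0,0,0,0],
    [0,0,0,0],
    [0,0,0,0],
    [0,0,0,0],
  ],
  claw=202,
)

```text
time: 3.45
tool_pos: [0.451, 0.2038, 0.0799]
ee_rot: [-3.141, -0.001, -0.105]
wrist_force: [0.3, -0.4, -0.8]
width: 0.0196
finger_force: 0.0
```

Emit:
servo_tool(
  targets=[
    [0.02,0.56,0,-3.75],
    [0.07,1.11,0,-7.5],
    [0.16,1.66,0,-11.25],
    [0.29,2.2,0,-15],
    [0.45,2.73,0,-18.75],
    [0.65,3.25,0,-22.5],
    [0.88,3.76,0,-26.25],
    [1.14,4.25,0,-30],
  ],
)

```text
time: 4.45
tool_pos: [0.458, 0.1607, 0.0798]
ee_rot: [-3.141, -0.001, 0.421]
wrist_force: [0.7, 1.0, 0.2]
width: 0.0194
finger_force: 0.6
```

Emit:
servo_tool(
  targets=[
    [0.02,0.56,0,-3.75],
    [0.07,1.11,0,-7.5],
    [0.16,1.66,0,-11.25],
    [0.29,2.2,0,-15],
    [0.45,2.73,0,-18.75],
    [0.65,3.25,0,-22.5],
    [0.88,3.76,0,-26.25],
    [1.14,4.25,0,-30],
  ],
)

```text
time: 5.45
tool_pos: [0.4854, 0.1264, 0.0797]
ee_rot: [-3.141, -0.001, 0.945]
wrist_force: [-0.7, 1.7, 0.6]
width: 0.0198
finger_force: 0.6
```

Emit:
servo_tool(
  targets=[
    [0.02,0.56,0,-3.75],
    [0.07,1.11,0,-7.5],
    [0.16,1.66,0,-11.25],
    [0.29,2.2,0,-15],
    [0.45,2.73,0,-18.75],
    [0.65,3.25,0,-22.5],
    [0.88,3.76,0,-26.25],
    [1.14,4.25,0,-30],
  ],
)

```text
time: 6.45
tool_pos: [0.5227, 0.1112, 0.0794]
ee_rot: [-3.132, -0.001, 1.469]
wrist_force: [-6.8, 0.4, 4.8]
width: 0.0194
finger_force: 3.1
```

```bash
python3 - <<'E'
from h import *
o=get_obs();print(o["time"],o["tool_pos"],o["wrist_force"],np.degrees(o["ee_rot"]),o["width"])
a=snapshot("top")[155:260,160:300];b=snapshot("side")[125:230,210:350]
cv2.imwrite("pics/a2.png",np.hstack([cv2.resize(q,(400,300),interpolation=cv2.INTER_CUBIC) for q in(a,b)]))
E
```

```text
6.45 [0.52268062 0.11119221 0.07944321] [-6.82861869  0.42868243  4.81541492] [-1.79454480e+02 -3.42134189e-02  8.41419587e+01] 0.019398544778645607
```

View pics/a2.png

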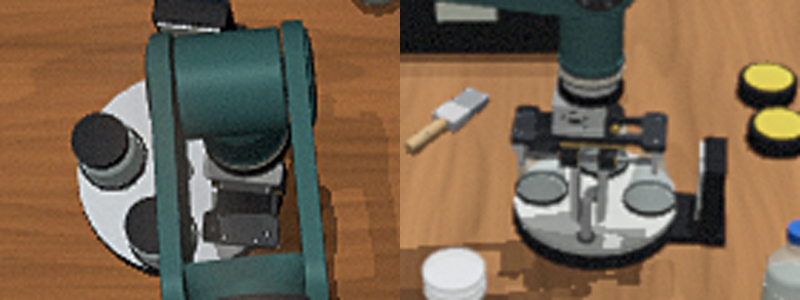

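The plate is nearly there, and the 7 N reading suggests it's at the notch lip. I'll nudge it on.

Emit:
servo_tool(
  targets=[
    [0,0.1,0,0],
    [0,0.2,0,-1],
    [0,0.3,0,-1],
    [0,0.3,0,-1],
  ],
)

```text
time: 7.05
tool_pos: [0.5294, 0.1099, 0.0794]
ee_rot: [-3.142, 0.0, 1.483]
wrist_force: [-0.4, 0.1, 0.8]
width: 0.0196
finger_force: 0.3
```

Emit:
servo_tool(
  targets=[
    [0,0,0,0],
    [0,0,0,0],
    [0,0,-2,0],
    [0,0,-5,0],
    [0,0,-8,0],
    [0,0,-11,0],
    [0,0,-13,0],
    [0,0,-13,0],
  ],
  claw=160,
)

```text
time: 8.05
tool_pos: [0.5305, 0.1101, 0.2116]
ee_rot: [3.137, -0.001, 1.483]
wrist_force: [-0.1, -0.2, 0.1]
width: 0.0351
finger_force: 0.0
```

```bash
python3 - <<'E'
from h import *
print(get_obs()["tool_pos"],rel([.50,-.06,.21],94.5))
E
```

```text
[0.53053238 0.11009012 0.21159094] (array([-17.21,  -1.55,   0.16]), np.float64(-9.5))
```

Emit:
servo_tool(
  targets=[
    [-2.5,-0.2,0,-1],
    [-6,-0.5,0,-3],
    [-10,-0.9,0,-5],
    [-14,-1.2,0,-7],
    [-16.5,-1.5,0,-9],
    [-17.2,-1.5,0,-9.5],
    [-17.2,-1.5,0,-9.5],
  ],
)

```text
time: 8.93
tool_pos: [0.4992, -0.0598, 0.2086]
ee_rot: [-3.141, -0.001, 1.648]
wrist_force: [-0.0, -0.3, 0.1]
width: 0.0346
finger_force: 0.0
```

```bash
python3 - <<'E'
from h import *
t=snapshot("top");s=snapshot("side");cv2.imwrite("pics/t3.png",t);cv2.imwrite("pics/s3.png",s)
def c(im,x,y,w,h,W,H):return cv2.resize(im[y:y+h,x:x+w],(W,H),interpolation=cv2.INTER_CUBIC)
cv2.imwrite("pics/a3.png",np.vstack([np.hstack([c(t,180,155,100,75,400,300),c(s,235,150,100,75,400,300)]),np.hstack([c(t,332,175,64,48,400,300),c(s,275,245,64,48,400,300)])]))
E
```

```text
(no output)
```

View pics/a3.png

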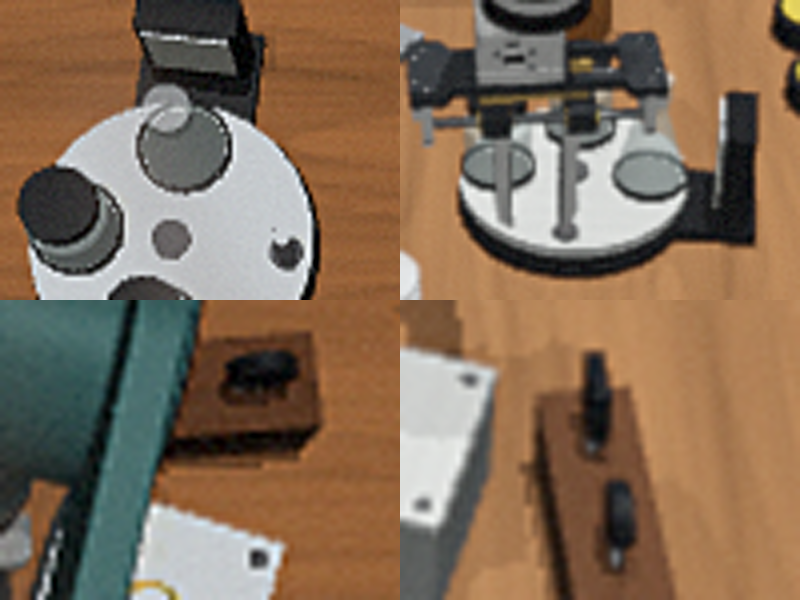

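```bash
python3 - <<'E'
from h import *
f=lambda x,y:onz("top",180+x/4,155+y/4,.035)
h=f(171,240);fl=f(184,150);pb=f(285,255)
for q in(fl-h,pb-h):print(np.linalg.norm(q),np.degrees(np.arctan2(q[1],q[0])))
C=lambda x,y:onz("top",175+x/4,180+y/4,.035)
h0=C(192,139)
for q in(C(204,47),C(287,149)):print("start seats",np.linalg.norm(q-h0),np.degrees(np.arctan2(*(q-h0)[1::-1])))
print(h,h0,rel([.608,-.175,.15],94))
E
```

```text
0.06846117746965766 -6.50923535197164
0.0844152738354803 -97.44361408669687
start seats 0.06990949702696075 -5.738096894471595
start seats 0.07011783413939844 -95.93513809381216
[0.53449486 0.19275082 0.035     ] [0.53524523 0.19203877 0.035     ] (array([-12.4,   9.9,   5.9]), np.float64(0.5))
```

The seat angles match a quarter turn (-6.5° now, against about -6° for the viewer), so the carousel is in its notch. On to the key.

Emit:
servo_tool(
  targets=[
    [-2,1.6,0,0],
    [-5,4,0,0],
    [-8.5,6.8,1,0],
    [-11,8.8,3,0],
    [-12.2,9.7,5,0.5],
    [-12.4,9.9,5.9,0.5],
    [-12.4,9.9,5.9,0.5],
  ],
)

```text
time: 9.9
tool_pos: [0.6071, -0.1747, 0.1494]
ee_rot: [-3.14, -0.001, 1.641]
wrist_force: [-0.5, 0.5, -0.0]
width: 0.035
finger_force: 0.0
```

```bash
python3 - <<'E'
from h import *
o=get_obs();print(o["tool_pos"],o["width"],rel([.608,-.175,.073],94))
t=snapshot("top");s=snapshot("side")
def c(im,x,y,w,h,W,H):return cv2.resize(im[y:y+h,x:x+w],(W,H),interpolation=cv2.INTER_CUBIC)
cv2.imwrite("pics/a4.png",np.hstack([c(t,320,150,80,80,400,400),c(s,260,215,80,80,400,400)]))
print(proj("side",[.608,-.175,.136]),proj("side",[.608,-.175,.095]))
E
```

```text
[ 0.6070828  -0.17469534  0.14943642] 0.03497023270108631 (array([-0.04,  0.09,  7.64]), np.float64(0.0))
[306.89347251 246.30177971] [306.04505114 256.07718463]
```

View pics/a4.png

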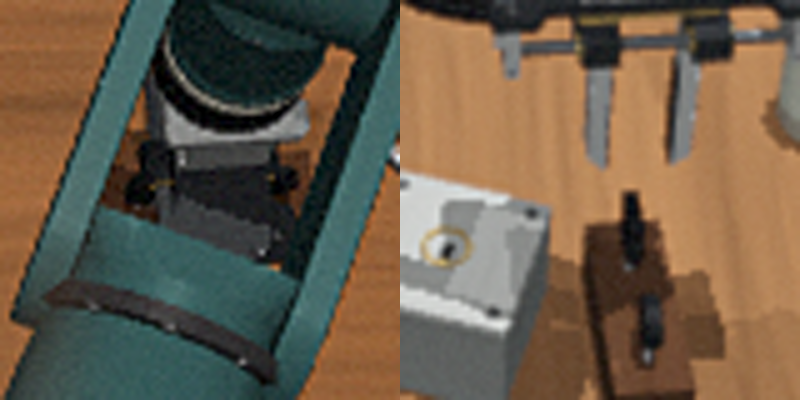

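The fingers straddle the key: fingertips at (597,165) and (680,160), key top at (631,195). Descending to grip.

Emit:
servo_tool(
  targets=[
    [0,0.1,2,0],
    [0,0.1,4,0],
    [0,0.1,6,0],
    [0,0.1,7.3,0],
    [0,0.1,7.6,0],
    [0,0.1,7.6,0],
  ],
)

```text
time: 10.75
tool_pos: [0.609, -0.176, 0.0745]
ee_rot: [3.141, 0.0, 1.64]
wrist_force: [-0.4, 0.2, -0.3]
width: 0.035
finger_force: 0.0
```

Emit:
servo_tool(
  targets=[
    [0,0,0,0],
    [0,0,0,0],
    [0,0,0,0],
    [0,0,0,0],
    [0,0,0,0],
  ],
  claw=255,
)

```text
time: 11.38
tool_pos: [0.6091, -0.1759, 0.075]
ee_rot: [3.141, 0.0, 1.64]
wrist_force: [0.1, 0.3, 1.1]
width: 0.0099
finger_force: 30.0
```

Emit:
servo_tool(
  targets=[
    [0,0,-0.5,0],
    [0,0,-1.5,0],
    [0,0,-3,0],
    [0,0,-5,0],
    [0,0,-7,0],
    [0,0,-8.5,0],
    [0,0,-9.5,0],
    [0,0,-9.5,0],
  ],
)

```text
time: 12.38
tool_pos: [0.6093, -0.176, 0.1707]
ee_rot: [3.14, 0.001, 1.64]
wrist_force: [0.8, -0.2, -0.7]
width: 0.0095
finger_force: 30.0
```

```bash
python3 - <<'E'
from h import *
o=get_obs();print(o["tool_pos"],o["width"],o["finger_force"],o["wrist_force"],rel([.4995,-.190,.165],72))
s=snapshot("side");cv2.imwrite("pics/s5.png",s)
p=proj("side",o["tool_pos"]).astype(int);print(p,proj("side",o["tool_pos"]-[0,0,.065]))
x,y=p[0]-24,p[1]-15
print(x,y);cv2.imwrite("pics/a5.png",cv2.resize(s[y:y+48,x:x+64],(800,600),interpolation=cv2.INTER_CUBIC))
E
```

```text
[ 0.60925847 -0.17602705  0.17065444] 0.009547463802665907 29.999683499336243 [ 0.77965969 -0.23605069 -0.70977652] (array([ -0.63, -11.05,   0.57]), np.float64(22.0))
[308 237] [306.72121696 253.83545376]
284 222
```

View pics/a5.png

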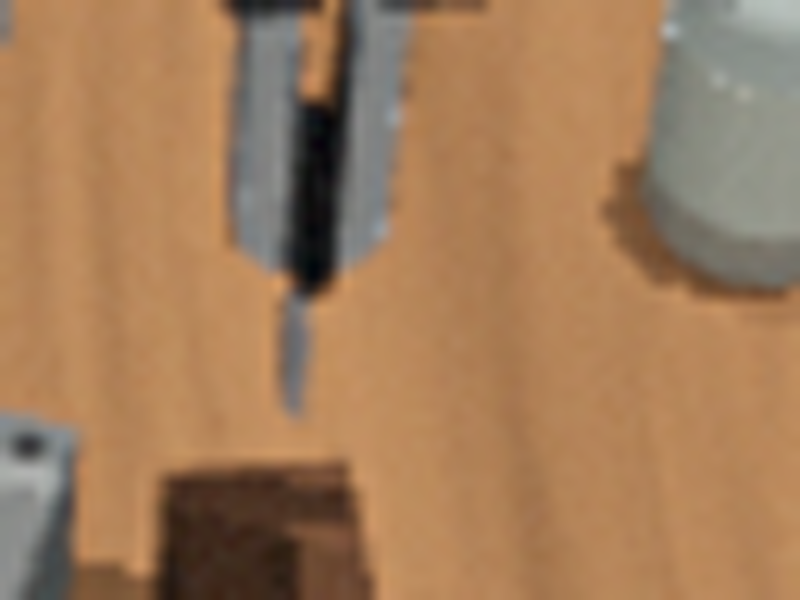

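Emit:
servo_tool(
  targets=[
    [0,-1,0,2],
    [-0.2,-3,0,6],
    [-0.3,-5.5,0,11],
    [-0.4,-8,0,16],
    [-0.5,-10,0.5,20],
    [-0.5,-11,1.2,22],
    [-0.5,-11.1,2,22],
    [-0.5,-11.1,2,22],
  ],
)

```text
time: 13.42
tool_pos: [0.4981, -0.1882, 0.1481]
ee_rot: [-3.139, -0.001, 1.257]
wrist_force: [-0.6, -0.0, 0.5]
width: 0.0099
finger_force: 30.0
```

```bash
python3 - <<'E'
from h import *
o=get_obs();print(o["tool_pos"],np.degrees(o["ee_rot"]),o["width"],o["finger_force"],o["wrist_force"])
s=snapshot("side");cv2.imwrite("pics/s6.png",s);t=snapshot("top");cv2.imwrite("pics/t6.png",t)
x,y=238,235
print(proj("side",o["tool_pos"]-[0,0,.065]),proj("side",[.4995,-.188,.075]))
cv2.imwrite("pics/a6.png",cv2.resize(s[y:y+48,x:x+64],(800,600),interpolation=cv2.INTER_CUBIC))
E
```

```text
[ 0.49811885 -0.18820137  0.14809019] [-1.79878298e+02 -3.55039642e-02  7.20038446e+01] 0.009901714140955913 29.999789893627167 [-0.62903896 -0.04577041  0.53700487]
[268.5343003  262.50522292] [269.00784196 264.30454893]
```

View pics/a6.png

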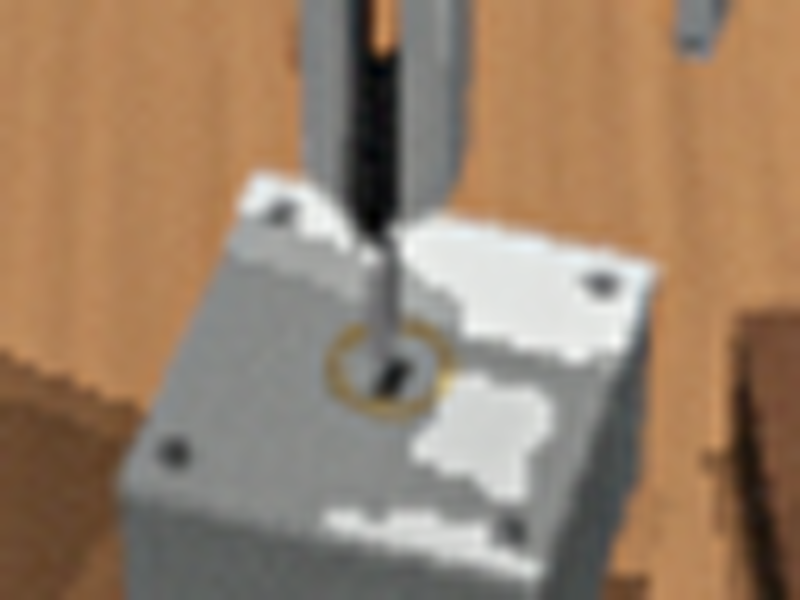

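Side view: the blade tip is at about (383,358) and the ring centre at (391,369). The key needs to go about 2 mm in +x, then down to feel for the slot.

Emit:
servo_tool(
  targets=[
    [0.05,0.17,0,0],
    [0.05,0.17,0.3,0],
    [0.05,0.17,0.6,0],
    [0.05,0.17,0.8,0],
    [0.05,0.17,1.0,0],
    [0.05,0.17,1.0,0],
  ],
)

```text
time: 14.28
tool_pos: [0.5001, -0.1886, 0.1392]
ee_rot: [-3.141, -0.0, 1.256]
wrist_force: [-0.0, -0.3, 0.0]
width: 0.0099
finger_force: 30.0
```

Emit:
servo_tool(
  targets=[
    [0,0,0.15,0],
    [0,0,0.3,0],
    [0,0,0.4,0],
    [0,0,0.4,0],
  ],
)

```text
time: 14.78
tool_pos: [0.5001, -0.1886, 0.1353]
ee_rot: [-3.141, -0.0, 1.256]
wrist_force: [0.2, -0.4, 0.2]
width: 0.0099
finger_force: 30.0
```

No force at about 5 mm below the face, so the key is in the slot. Carrying on.

Emit:
servo_tool(
  targets=[
    [0,0,0.15,0],
    [0,0,0.3,0],
    [0,0,0.45,0],
    [0,0,0.6,0],
    [0,0,0.6,0],
  ],
)

```text
time: 15.4
tool_pos: [0.5001, -0.1885, 0.1292]
ee_rot: [-3.141, -0.0, 1.256]
wrist_force: [-0.3, 0.4, 0.0]
width: 0.0098
finger_force: 30.0
```

Emit:
servo_tool(
  targets=[
    [0,0,0.2,2],
    [0,0,0.4,-2],
    [0,0,0.6,2],
    [0,0,0.7,-2],
    [0,0,0.8,0],
    [0,0,0.8,0],
  ],
)

```text
time: 16.15
tool_pos: [0.4997, -0.1885, 0.1255]
ee_rot: [3.141, 0.001, 1.255]
wrist_force: [-6.9, 2.1, 15.7]
width: 0.01
finger_force: 30.0
```

Emit:
servo_tool(
  targets=[
    [0,-0.05,0,3],
    [0,-0.1,0,-3],
    [0,-0.1,0.1,3],
    [0,-0.1,0.1,-3],
    [0,-0.1,0.1,3],
    [0,-0.1,0.1,0],
    [0,-0.1,0.1,0],
  ],
)

```text
time: 17.02
tool_pos: [0.499, -0.1882, 0.121]
ee_rot: [-3.141, -0.0, 1.255]
wrist_force: [-1.2, 0.8, 3.5]
width: 0.0096
finger_force: 30.0
```

Past the first pin, 19 mm deep. Same approach for the second.

Emit:
servo_tool(
  targets=[
    [0,0,0.2,0],
    [0,0,0.4,3],
    [0,0,0.6,-3],
    [0,0,0.8,3],
    [0,0,1.0,-3],
    [0,0,1.0,3],
    [0,0,1.0,0],
    [0,0,1.0,0],
  ],
)

```text
time: 18.02
tool_pos: [0.5001, -0.1881, 0.1118]
ee_rot: [3.139, -0.001, 1.256]
wrist_force: [-1.9, 2.5, 7.1]
width: 0.0098
finger_force: 30.0
```

Emit:
servo_tool(
  targets=[
    [0,0,0.2,0],
    [0,0,0.4,3],
    [0,0,0.6,-3],
    [0,0,0.8,3],
    [0,0,1.0,-3],
    [0,0,1.2,3],
    [0,0,1.4,0],
    [0,0,1.4,0],
  ],
)

```text
time: 19.02
tool_pos: [0.4999, -0.1886, 0.0986]
ee_rot: [3.139, 0.0, 1.256]
wrist_force: [-3.9, 1.8, 10.4]
width: 0.0096
finger_force: 30.0
```

Emit:
servo_tool(
  targets=[
    [0,0,0.15,3],
    [0,0,0.3,-3],
    [0,0,0.3,3],
    [0,0,0.3,0],
    [0,0,0.3,0],
  ],
)

```text
time: 19.65
tool_pos: [0.5, -0.1885, 0.0984]
ee_rot: [3.138, 0.0, 1.256]
wrist_force: [-8.3, 4.3, 20.5]
width: 0.0097
finger_force: 30.0
```

The key is on the bottom: 20 N with no further motion. I'll ease the push and start turning clockwise.

Emit:
servo_tool(
  targets=[
    [0,-0.05,-0.2,4],
    [0,-0.05,-0.2,8],
    [0,-0.05,-0.2,12],
    [0,-0.05,-0.2,16],
    [0,-0.05,-0.2,20],
    [0,-0.05,-0.2,24],
    [0,-0.05,-0.2,28],
    [0,-0.05,-0.2,32],
  ],
)

```text
time: 20.65
tool_pos: [0.4996, -0.1884, 0.0985]
ee_rot: [3.139, -0.001, 0.695]
wrist_force: [-4.3, 3.9, 13.5]
width: 0.0096
finger_force: 30.0
```

```bash
python3 -c "
from h import *
o=get_obs();print(o['wrist_torque'],np.degrees(o['ee_rot']),o['width'],np.degrees(o['joint_positions'][5]))"
```

```text
[0.4275995  1.24937606 0.11722648] [ 1.79838317e+02 -8.55203751e-02  3.98242254e+01] 0.00963317838929779 23.421653232249753
```

Emit:
servo_tool(
  targets=[
    [0,0,0,4],
    [0,0,0,8],
    [0,0,0,12],
    [0,0,0,16],
    [0,0,0,20],
    [0,0,0,24],
    [0,0,0,28],
    [0,0,0,32],
  ],
)

```text
time: 21.65
tool_pos: [0.4995, -0.1883, 0.0985]
ee_rot: [3.14, -0.002, 0.137]
wrist_force: [-4.5, 3.0, 13.5]
width: 0.01
finger_force: 30.0
```

Emit:
servo_tool(
  targets=[
    [0,0,0,4],
    [0,0,0,8],
    [0,0,0,12],
    [0,0,0,16],
    [0,0,0,20],
    [0,0,0,24],
    [0,0,0,28],
    [0,0,0,32],
  ],
)

```text
time: 22.65
tool_pos: [0.4995, -0.1882, 0.0985]
ee_rot: [-3.141, -0.003, -0.422]
wrist_force: [-5.2, 1.9, 14.0]
width: 0.01
finger_force: 30.0
```

```bash
python3 -c "
from h import *
o=get_obs();print(o['wrist_torque'],np.degrees(o['ee_rot']),o['width'],np.degrees(o['joint_positions'][5]))"
```

```text
[0.64935919 1.39538073 0.17236269] [-1.79989010e+02 -1.45860970e-01 -2.41597054e+01] 0.010005859871596341 87.40768552741567
```

Emit:
servo_tool(
  targets=[
    [0,0,0,2],
    [0,0,0,4],
    [0,0,0,4],
    [0,0,0,4],
  ],
)

```text
time: 23.15
tool_pos: [0.4996, -0.1883, 0.0985]
ee_rot: [-3.141, -0.003, -0.488]
wrist_force: [-4.9, 2.3, 13.0]
width: 0.0098
finger_force: 30.2
```

```bash
python3 -c "
from h import *
o=get_obs();print(o['wrist_torque'],np.degrees(o['ee_rot']),o['width'],np.degrees(o['joint_positions'][5]))
"
```

```text
[0.60528081 1.40596127 0.40328037] [-1.79986496e+02 -1.61676710e-01 -2.79889879e+01] 0.009786302476446584 91.24372319329865
```

The torque jumped from 0.17 to 0.40 N·m, so the barrel is at its stop. I'll ease back 1°, take a final look, and hand in.

Emit:
servo_tool(
  targets=[
    [0,0,0,-1],
    [0,0,0,-1],
    [0,0,0,-1],
  ],
)

```text
time: 23.52
tool_pos: [0.4995, -0.1883, 0.0985]
ee_rot: [-3.141, -0.003, -0.471]
wrist_force: [-5.6, 2.1, 13.8]
width: 0.0097
finger_force: 30.1
```

```bash
python3 -c "
from h import *
o=get_obs();print(o['wrist_torque'],np.degrees(o['ee_rot']),o['wrist_force'])
t=snapshot('top');s=snapshot('side')
c=lambda im,x,y,w,h:cv2.resize(im[y:y+h,x:x+w],(400,300),interpolation=cv2.INTER_CUBIC)
cv2.imwrite('pics/a7.png',np.hstack([c(s,220,140,120,90),c(s,230,215,100,75)]))"
```

```text
[0.64469382 1.407182   0.32298756] [-1.79985576e+02 -1.54279603e-01 -2.70027551e+01] [-5.64752189  2.1137777  13.80575578]
```

View pics/a7.png

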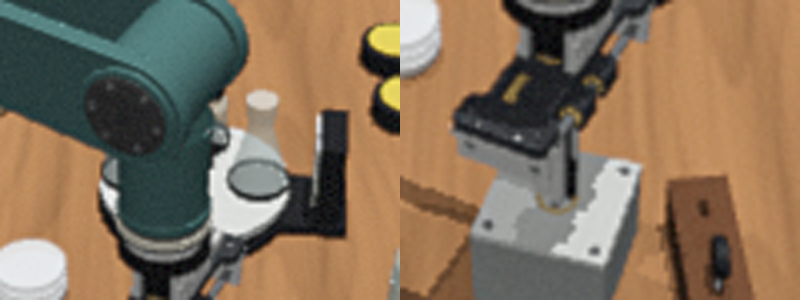

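The flask stands in the seat before the light (258,180). The key is seated and turned in the switch, and the round key is still in the stand at (720,260).

```bash
python3 -c "
from bench import *
print(close_job())"
```

```text
the job is handed in; nothing more can be done
None
```

I handed the job in at about 24 s: the flask is in front of the light with the carousel in its notch, and the rectangular key is fully in, turned clockwise to its stop and still held; no verdict was shown.

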